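Load the dosing barrel into the sprung bar clamp

ROBOT

A 6-joint arm with a two-finger parallel gripper is mounted at the origin on a cart in front of the work surface, level with it; the furniture and walls round the work are solid. World frame = base frame: x ahead of the robot, y to its left, z up, the work surface at z = 0. Lengths are in m, angles in rad, forces in N, time in s.
With the tool pointing down it reaches from about 0.35 to 0.975 m from the base axis. Payload 4.9 kg.
Tool frame: the origin (TCP) lies at the very end of the fingers, on their centre line; the grasp point (between the pads) lies 19 mm behind it; z points along the fingers, y is the direction in which the jaws open and shut (so a half turn about z gives the same grasp; the last joint's range is limited). The gripper opens to 85 mm and grips with 20 to 120 N. Pads are 22 mm wide; open, the fingers measure 114 mm over their backs; the gripper's body (76 mm by 85 mm) begins 54 mm behind the grasp point. The pads swing forward as they close: fully open they stand 13 mm farther back than shut.
Start: joints at [1.189, 0.053, 1.613, -0, 1.476, -0.119], TCP at [0.162, 0.604, 0.231] pointing down, gripper open.
Joint ranges: [-3.01, 3.01], [-1.01, 2.22], [0.06, 2.58], [-1.02, 4.17], [0.09, 2.62], [-3.14, 3.14]. Speed limits (rad/s): [2.57, 2.57, 3.14, 3.14, 3.14, 3.14].

INTERFACE

Orientations are given as a unit quaternion [w, x, y, z].
In Python, from plant import state, grab_frame, camera_model, job_done, search_frame, masks_of, place_of gives the robot as it stands.
- The arm moves only by the tool drive_tool, never from a script. Its argument "series" is a list of rows, each a list of 2 entries, a list of its own where there are three numbers: the shift along the world's x, y, z in m, then the turn, a rotation vector about the world's x, y, z in degrees. A call has 1 to 8 rows; each row is the pose to reach, as a shift and turn from the pose commanded when the call began; what a row does not reach only later rows make up. A row lasts 1/10 s, in which the tool goes at most 50 mm and 8.59 degrees, less where a joint would pass 70% of its speed; a pose out of reach is approached as far as the arm can. A call with a gripper value outside its range is refused whole. "fingers" is the closure, from -1 (fully open) to 1 (shut), so that 0 is half open, set as the call begins (left out, the last holds). The fingers move at their own pace and stop on an object; the grip force is fixed at half the most. Time passes only in rows, so rows that repeat a pose let the fingers close. It gives the time, the measured TCP pose, the force and the opening at its end, in the units of the state.
- state(): the state, without advancing time (a new reading comes with each control period).
- grab_frame(name): name is "side" or "top"; returns the picture (400x640x3 uint8, red, green, blue); there is no depth.
- camera_model(name): a dict with "fovy" (degrees; the focal length in pixels is half the picture's height over the tangent of half this angle, whatever the lens; pixels are square), "cx", "cy" (the principal point, pixels), "D" ([k1, k2, p1, p2, k3] as OpenCV has them; the pictures are not rectified), "rvec" (rotation vector, rad) and "tvec" (3), from world to camera coordinates, as OpenCV has them. Camera axes: x right, y down, z forward; pixel columns grow to the right and rows downward; lengths in m; the calibration is good to about 2 mm. A picture is of the moment at which its call begins. camera_model takes no time and is no camera call.
- job_done(): hands the job in, once; it reports no verdict.
Trained networks look in the newest picture that a camera, given by its name, has taken for a name from the list of things; names that differ only in an ending like _2 or _b are one class to them, and where a whole thing is asked for, a point or a joint stands for the part that bears it (a point fixed in the world has none). Each returns a list of dicts, best first, with "confidence" (0 to 1); they miss things now and then, are a little off and sometimes report something else, mostly with a low value. They report only what shows in the picture. A call takes as long as a camera call.
- search_frame(camera, name): "location" ([x, y, z] in m, in world coordinates, good to about 4 mm: the middle of the surface that is visible of it).
- masks_of(camera, name): "pixels" (400x640 bool, what is visible of it).
- place_of(camera, name): "location" ([x, y, z] in m, in world coordinates, good to about 4 mm: a listed point, or the origin of a listed thing).
The state is a dict: "time": time; "joint_pos": joint angles; "joint_vel": joint speeds; "joint_efforts": joint torques, N m; "tool_pos": TCP position; "tool_rot": TCP orientation; "contact_force": force on the tool from outside, world axes, zero at the start; "ft_torque": the same for the moment, N m; "gripper_width": opening from 0.0 (shut) to 1.0 (fully open).
Only numpy, scipy, OpenCV 4.12 (cv2) and the standard library are available. Lean on these libraries where they do the work, as an engineer would, in place of code of your own. Each camera call takes 0.05 s, during which the arm holds its last target.

TASK

Lift the sprung bar of the barrel holder clear of its lugs, turn it aside and let it down there, then lay the dosing barrel in the two saddles, its nozzle away from the blue end stop, and slide it back until its black end plate bears gently but firmly against that stop. Then lift the bar again, turn it back over the barrel and ease it down between the lugs, so that it holds the barrel tight against the stop. Never let the bar snap down or force it, and do not ram the stop or disturb the other things.

Things in the scene. Friction and masses are not known exactly. Their poses are not given: they have to be found in the camera images.
- holder: Fixed barrel holder, grey base plate 10 mm thick, x -53 to +67, y -113 to +101 mm. Origin on the table under the middle of the cradle; y along the cradle, z up. Two V saddles, 10 mm wide, at y = -56 and +56 mm, carry the barrel, nozzle to +y, axis at x = 0, z = 42 mm, and guide it in from 3 mm off. The bar's upright rod is at x = 46, y = 36 mm.
- end_stop: Blue upright end stop at the -y end of the holder, 44 mm wide, top 55 mm above the table, locked. Its face looks to the holder's +y. This origin only marks the middle of its range (holder y = -85 mm), at the foot: the face stands up to 6 mm before or behind it, set by hand and not measured, so feel for it.
- keeper: Two fixed dark lugs 22 mm apart, between which the end of the 13 mm wide bar drops: a low one (top 67 mm above the table) on the holder's +y side, a tall one (79 mm) on the -y side. Origin midway between them, at the foot, 80 mm from the bar's rod.
- clamp_lift (a joint): Height of the bar, m: 0 lowest (no barrel), top of travel 0.024. Spring and weight pull it down with about 10 N at 0, 15 N at the top. Its underside is 52 mm + this above the table. Above 0.016 it passes the low lug. On the barrel it rests at about 0.004. Let go more than 2 mm up, it snaps down too fast.
- clamp_turn (a joint): Turn of the bar about its rod, rad: 0 shut (bar along the holder's -x, over the cradle), growing clockwise seen from above; at 1.57 it points along the holder's +y, end at 1.75. It stays where it is left. At 1.4 or more it is clear of the cradle. Turned back, it meets the tall lug at about -0.06.
- bar_handle (a point): Centre of the bar's orange handle, an upright block 13 mm thick, 34 mm long, 24 mm high, on a neck right above the rod: it turns on the spot with the bar. x across its thickness (the bar runs to -x), y along its length, z up. Its centre is 98 mm + clamp_lift above the table, the bar's upper face 35 mm below it.
- barrel_mid (a point): Middle of the loose dosing barrel's axis (0.15 to 0.31 kg, lying, axis 20 mm up). y points to the nozzle (tip at 110 mm). Amber tube 30 mm across, 150 mm long, between two square end plates 40x40x10 mm: black at the rear (-y), white at the nozzle. Grasp across the tube from above, some 30 mm behind the middle: in the holder the bar comes down ahead of the middle.
- barrel_rear (a point): Centre of the outer face of the barrel's black rear end plate, 85 mm behind barrel_mid; this face goes against the end stop.
- bottle_front: Bystander, leave alone: plain cream soap bottle, 50x87x202 mm, standing; origin at the centre of its underside
- bottle_near: Bystander, leave alone: labelled cream soap bottle, 50x87x202 mm, standing; origin at the centre of its underside
- glue: Bystander, leave alone: yellow tin with a red band, 69 mm across, 76 mm high; origin at the centre of its underside
- label_roll: Bystander, leave alone: roll of labels standing on end, 68 mm across, 60 mm high; origin at the centre of its underside
- cap_a: Bystander, leave alone: loose black bottle cap, 37 mm across, 32 mm high; origin at the centre of its underside
- driver: Bystander, leave alone: screwdriver with a green handle, 197 mm long, 28 mm wide; origin under its middle

How it is judged:
On the way, in this order (a step that is already met when the one before it is completed fails the run):
1. the bar is turned aside, by more than 1.2 rad, and let down to within 3 mm of its lowest place (value of joint clamp_turn above 1.2 rad and value of joint clamp_lift below 0.003 m), for 0.1 s.
2. with the bar still aside, the barrel lies in both saddles and its black end plate is pressed against the end stop with at least 2 N (x of barrel_mid in the frame of holder between -0.003 and 0.003 m and z of barrel_mid in the frame of holder between 0.039 and 0.045 m and angle between the y axis of barrel and the y axis of holder, either way round below 0.05 rad and y of barrel_rear in the frame of holder below -0.06 m and value of joint clamp_turn above 1.2 rad and contact force between barrel and end_stop above 2 N), for 0.1 s.
At the end, for the whole second after the job is handed in: Barrel at rest in both saddles (axis within 3 mm and 0.05 rad of the cradle's), nozzle away from the stop, black end plate within 1.5 mm of the end stop; bar within 0.08 rad of shut, down between the lugs (2 to 7 mm above its lowest), pressing on the barrel with over 4 N (x of barrel_mid in the frame of holder between -0.003 and 0.003 m and z of barrel_mid in the frame of holder between 0.039 and 0.045 m and angle between the y axis of barrel and the y axis of holder, either way round below 0.05 rad and y of barrel_rear in the frame of holder below -0.06 m and y of barrel_rear in the frame of stop_face below 0.0015 m and value of joint clamp_turn between -0.08 and 0.08 rad and value of joint clamp_lift between 0.002 and 0.007 m and contact force between barrel and clamp_turn above 4 N and linear speed of barrel below 0.01 m/s); the robot touches nothing.
It fails at once if the barrel presses on the end stop with more than 20 N (contact force between barrel and end_stop above 20 N).
It fails at once if the bar snaps down faster than 0.5 m/s (velocity of joint clamp_lift below -0.5 m/s).
It fails at once if the bar is forced against its lugs with more than 25 N (contact force between clamp_turn and keeper above 25 N).
It fails at once if a bystander is moved by more than 20 mm (distance of any of bottle_front, bottle_near, glue, label_roll, cap_a, driver from where it was at the start of the episode above 0.02 m).
It also fails if it takes over 72 s, if anything falls off the work surface, if the arm or the gripper's body presses on something with over 40 N, if the wrist force passes 120 N, or if a joint passes its speed limit or range.

## Working session

There is one attempt and no reset: what is moved stays moved. The work goes in short steps, Python scripts to look and compute and a tool call to move; the robot and the scene stay as the last step left them, time stands still between calls to the robot, and variables do not carry over. Pictures are saved under pics/ and viewed, and the job is handed in when it is done.

Besides the shell and the picture viewer there is one more tool, called after "Call:" by a JSON object that holds its "name" and its "arguments", one argument or row to a line. drive_tool: Moves the arm, as the interface text tells. Its arguments: {"type":"object","properties":{"series":{"type":"array","items":{"type":"array"}},"fingers":{"type":"number"}},"required":["series"]}

```bash
mkdir -p pics; ls
python3 - <<'E'
from plant import *
import cv2
for c in ("side","top"):
    f=grab_frame(c); cv2.imwrite(f"pics/{c}0.png",f[:,:,::-1]); m=camera_model(c); print(c,m)
s=state(); print(s)
for n in ("holder","end_stop","keeper","bar_handle","barrel_mid","barrel_rear"):
    for c in ("side","top"):
        print(n,c,[(x["location"],x["confidence"]) for x in place_of(c,n)[:2]])
E
```

```text
pics
side {'fovy': 53.72744501564528, 'cx': 316.2534782594438, 'cy': 200.61472067254905, 'D': array([-0.02658653,  0.        ,  0.        ,  0.        ,  0.        ]), 'rvec': array([ 1.98907834, -0.14778268,  0.09242655]), 'tvec': array([-0.54014066,  0.1309414 ,  1.13659151])}
top {'fovy': 49.87533065504099, 'cx': 322.82450039192526, 'cy': 191.31002811230712, 'D': array([-0.06844428,  0.        ,  0.        ,  0.        ,  0.        ]), 'rvec': array([ 2.19155104, -2.16133575,  0.08903558]), 'tvec': array([-0.01193158,  0.54415566,  1.19612408])}
{'time': 0.1, 'joint_pos': array([ 1.18896723e+00,  5.33162993e-02,  1.61419012e+00, -2.33384533e-05,
        1.47598007e+00, -1.18995773e-01]), 'joint_vel': array([-0.0022051 , -0.00085206, -0.00240537, -0.0020908 , -0.00040938,
        0.000176  ]), 'joint_efforts': array([-7.92788853e-06, -3.94899273e+01, -3.71365178e+01, -1.60283298e-04,
        3.88165368e-03,  1.58491673e-05]), 'tool_pos': array([0.16217425, 0.60299942, 0.2301502 ]), 'tool_rot': array([-2.23395025e-04,  1.31037554e-01,  9.91376953e-01, -9.20257849e-04]), 'contact_force': array([-0.31036081, -0.14358529,  0.70705964]), 'ft_torque': array([ 0.00790461, -0.01948403,  0.03099987]), 'gripper_width': 0.9963174299238806}
holder side [([0.5365, 0.082, 0.0021], 0.62), ([0.7247, -0.2195, -0.0028], 0.46)]
holder top [([0.538, 0.0778, 0.0037], 0.66)]
end_stop side [([0.5107, -0.004, 0.0085], 0.49)]
end_stop top [([0.5135, -0.0019, 0.007], 0.52)]
keeper side [([0.5102, 0.1246, 0.0121], 0.62)]
keeper top [([0.509, 0.1286, 0.0089], 0.45)]
bar_handle side [([0.5829, 0.1023, 0.1021], 0.66)]
bar_handle top [([0.5888, 0.1029, 0.0987], 0.7)]
barrel_mid side [([0.4995, -0.2271, 0.0228], 0.85)]
barrel_mid top [([0.4925, -0.2253, 0.0215], 0.63)]
barrel_rear side [([0.516, -0.3082, 0.0199], 0.71)]
barrel_rear top [([0.521, -0.3116, 0.0196], 0.91)]
```

View pics/side0.png

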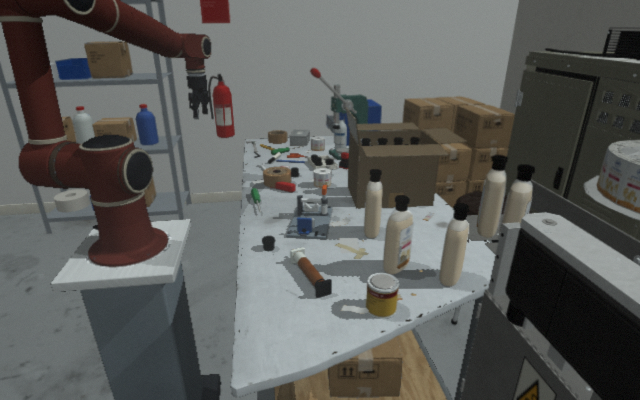

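View pics/top0.png

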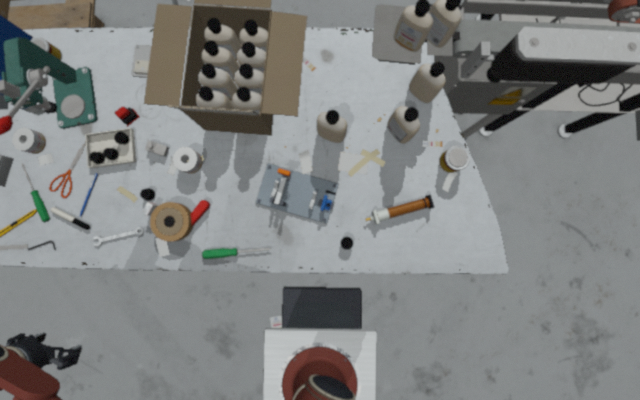

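```bash
cat > h.py <<'E'
import numpy as np,cv2
from plant import *
def proj(c,P):
    m=camera_model(c); f=200/np.tan(np.radians(m["fovy"]/2))
    K=np.array([[f,0,m["cx"]],[0,f,m["cy"]],[0,0,1]])
    return cv2.projectPoints(np.asarray(P,float).reshape(-1,3),m["rvec"],m["tvec"],K,m["D"])[0].reshape(-1,2)
def ray(c,uv,z):
    m=camera_model(c); f=200/np.tan(np.radians(m["fovy"]/2))
    K=np.array([[f,0,m["cx"]],[0,f,m["cy"]],[0,0,1]])
    n=cv2.undistortPoints(np.array([[uv]],float),K,m["D"]).ravel()
    R=cv2.Rodrigues(m["rvec"])[0]; o=-R.T@m["tvec"]; d=R.T@np.array([n[0],n[1],1])
    return o+d*(z-o[2])/d[2]
def T(p,th,P):
    P=np.asarray(P,float).reshape(-1,3); c,s=np.cos(th),np.sin(th)
    return np.c_[p[0]+c*P[:,0]-s*P[:,1],p[1]+s*P[:,0]+c*P[:,1],P[:,2]]
def crop(c,box,k,fn,ov=None):
    f=grab_frame(c)[:,:,::-1]; x0,y0,x1,y1=box
    g=cv2.resize(f[y0:y1,x0:x1],None,fx=k,fy=k,interpolation=cv2.INTER_CUBIC)
    for L,col in (ov or []):
        q=((proj(c,L)-[x0,y0]+.5)*k).astype(int); cv2.polylines(g,[q],False,col,1)
    cv2.imwrite("pics/"+fn,g)
def rect(x0,x1,y0,y1,z): return [[x0,y0,z],[x1,y0,z],[x1,y1,z],[x0,y1,z],[x0,y0,z]]
E
cat > ov.py <<'E'
from h import *
import sys
hx,hy,th,bx,by,bt=map(float,sys.argv[1:7]); tag=sys.argv[7]
I=1e-3
H=lambda L:T((hx,hy),th,np.array(L)*I)
B=lambda L:T((bx,by),bt,np.array(L)*I)
ov=[(H(rect(-53,67,-113,101,10)),(0,255,0)),(H(rect(-22,22,-85,-85,55)),(0,0,255)),(H(rect(39.5,52.5,19,53,110)),(255,0,255))]
bv=[(B(rect(-20,20,-85,-75,40)),(0,255,0)),(B(rect(-20,20,75,85,40)),(0,255,0)),(B([[0,-85,20],[0,110,20]]),(0,0,255))]
crop("top",(240,150,350,240),7,f"th{tag}.png",ov)
crop("side",(270,170,350,250),7,f"sh{tag}.png",ov)
crop("top",(360,180,450,240),7,f"tb{tag}.png",bv)
crop("side",(280,240,340,300),8,f"sb{tag}.png",bv)
E
python3 ov.py 0.537 0.080 -0.29 0.497 -0.227 0.22 a
python3 - <<'E'
from h import *
for n in ("holder","end_stop","keeper","bar_handle","barrel_mid","barrel_rear"):
  print(n,[[(np.round(x["location"],4),x["confidence"]) for x in place_of(c,n)[:1]] for c in("side","top")])
E
```

```text
holder [[(array([0.5348, 0.0825, 0.0032]), 0.65)], [(array([5.389e-01, 7.890e-02, 4.000e-04]), 0.73)]]
end_stop [[(array([ 0.5101, -0.0059,  0.0084]), 0.6)], [(array([ 0.5136, -0.0035,  0.0099]), 0.48)]]
keeper [[(array([0.5083, 0.1231, 0.0091]), 0.42)], [(array([0.5122, 0.125 , 0.0085]), 0.57)]]
bar_handle [[(array([0.5823, 0.1012, 0.1013]), 0.58)], [(array([0.5877, 0.104 , 0.099 ]), 0.55)]]
barrel_mid [[(array([ 6.415e-01, -3.753e-01,  5.000e-04]), 0.7)], [(array([ 0.4927, -0.2285,  0.0167]), 0.8)]]
barrel_rear [[(array([ 0.5184, -0.3047,  0.0214]), 0.65)], [(array([ 0.5209, -0.3106,  0.0207]), 0.72)]]
```

View pics/tha.png

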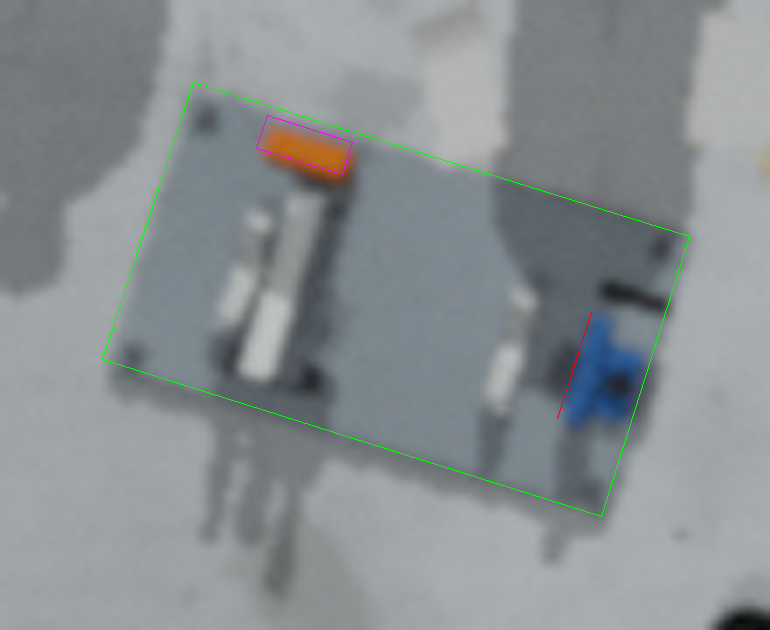

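View pics/sha.png

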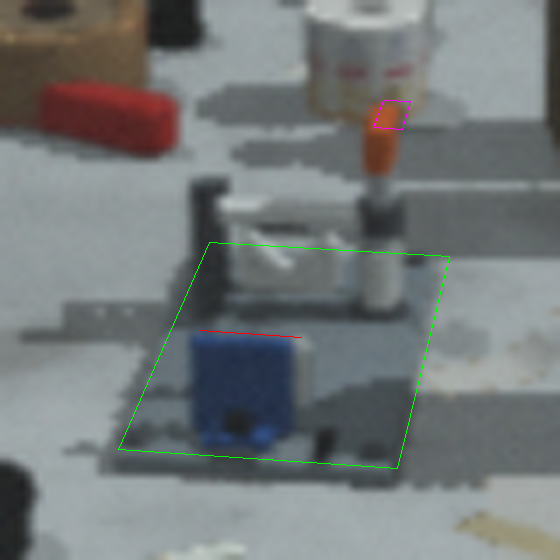

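View pics/tba.png

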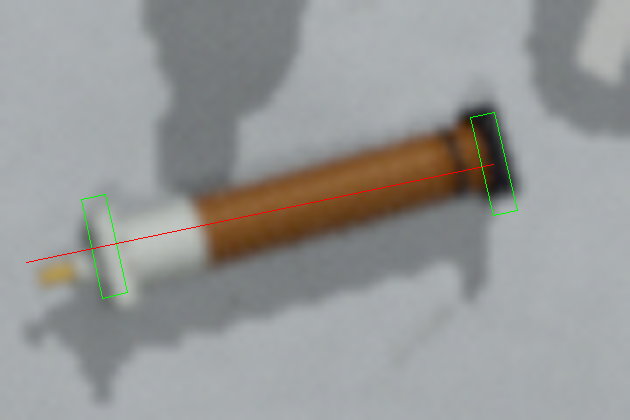

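View pics/sba.png

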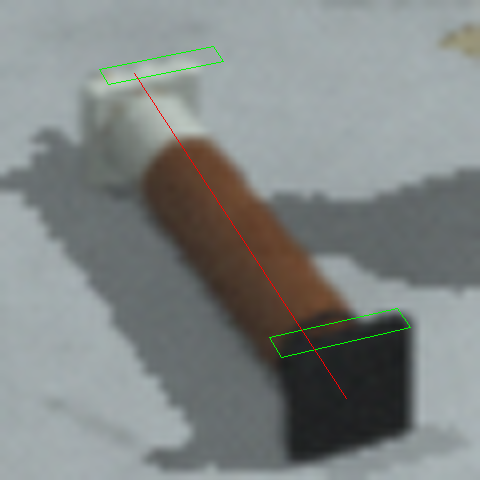

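```bash
cat > fit.py <<'E'
from h import *
from scipy.optimize import least_squares
def boxpts(x0,x1,y0,y1,z0,z1): return np.array([[x,y,z] for x in(x0,x1) for y in(y0,y1) for z in(z0,z1)])*1e-3
def hullc(c,P):
    q=proj(c,P).astype(np.float32); h=cv2.convexHull(q)
    M=cv2.moments(h); return np.array([M["m10"]/M["m00"],M["m01"]/M["m00"]]),M["m00"]
if __name__=="__main__":
    for c in("top","side"):
        m=camera_model(c);R=cv2.Rodrigues(m["rvec"])[0];print(c,-R.T@m["tvec"])
    obs={}
    for c,box in(("top",(270,160,300,182)),("side",(315,178,335,200))):
        f=grab_frame(c).astype(float);x0,y0,x1,y1=box;g=f[y0:y1,x0:x1]
        w=np.clip(g[...,0]-g[...,2]-25,0,100)
        yy,xx=np.mgrid[y0:y1,x0:x1]; M=w.max()
        obs[c]=np.array([(w*xx).sum(),(w*yy).sum()])/w.sum(); print(c,obs[c],w.sum()/M)
    P=boxpts(-6.5,6.5,-17,17,86,110)
    def res(p): return np.concatenate([hullc(c,T(p[:2],-0.29,P))[0]-obs[c] for c in obs])
    r=least_squares(res,[.587,.103]); print(r.x,r.fun,[hullc(c,T(r.x,-.29,P))[1] for c in obs])
    for c in ("top",):
        rr=least_squares(lambda p:hullc(c,T(p[:2],-0.29,P))[0]-obs[c],[.587,.103]);print(c,rr.x)
E
python3 fit.py
```

```text
top [ 0.44087974 -0.00894013  1.23794414]
side [ 0.39177411 -1.0515639   0.58434942]
top [283.56802783 171.60117195] 54.61
side [324.12608876 188.23724596] 24.855670103092784
[0.58810399 0.10136838] [-0.19773149  0.4008475   0.38695659  1.19140729] [77.82733690738678, 53.24848009762354]
top [0.58913053 0.10118044]
```

```bash
cat > fitb.py <<'E'
from h import *
from fit import *
# tube axis in top: amber mask
def amber(c,box):
    f=grab_frame(c).astype(int);x0,y0,x1,y1=box;g=f[y0:y1,x0:x1]
    return (g[...,0]-g[...,2]>35)&(g[...,0]<190), x0,y0
a,x0,y0=amber("top",(378,185,440,230)); n,l,st,_=cv2.connectedComponentsWithStats(a.astype(np.uint8))
k=1+np.argmax(st[1:,4]); yy,xx=np.nonzero(l==k); pts=np.c_[xx+x0,yy+y0].astype(float)
c0=pts.mean(0);u,s,v=np.linalg.svd(pts-c0);d=v[0];t=(pts-c0)@d
A,B=[ray("top",c0+d*q,0.020+0.007) for q in(t.min(),t.max())];print(len(pts),s,A,B,np.arctan2(-(A-B)[0],(A-B)[1]))
# side corners
for uv in [((285)/8+280,360/8+240),((410)/8+280,318/8+240)]: print("top corner",ray("side",np.array(uv)-.5,.040))
for uv in [((290)/8+280,462/8+240),((410)/8+280,430/8+240)]: print("bot corner",ray("side",np.array(uv)-.5,0))
P=camera_model("side")
E
python3 fitb.py; python3 ov.py 0.534 0.080 -0.29 0.4955 -0.226 0.24 b
python3 - <<'E'
from h import *
for c in("top","side"):
  for n in("barrel_mid","holder"):
    m=masks_of(c,n)
    for x in m[:1]:
        p=x["pixels"].astype(np.uint8);cv2.imwrite(f"pics/m_{c}_{n}.png",p*255);ys,xs=np.nonzero(p);print(c,n,x["confidence"],xs.min(),xs.max(),ys.min(),ys.max(),cv2.minAreaRect(np.c_[xs,ys].astype(np.float32)))
E
```

```text
387 [236.94029127  52.57986347] [ 0.51980143 -0.30466868  0.027     ] [ 0.48653102 -0.19003848  0.027     ] -2.8591126855461813
top corner [ 0.49678502 -0.31580241  0.04      ]
top corner [ 0.53572036 -0.30115895  0.04      ]
bot corner [ 0.49882989 -0.31093968  0.        ]
bot corner [ 0.53621345 -0.30139424  0.        ]
top holder 0.6 256 337 164 223 ((296.6603698730469, 193.18865966796875), (76.3724594116211, 43.955379486083984), 15.945395469665527)
side barrel_mid 0.75 301 327 186 203 ((316.38214111328125, 199.2006378173828), (15.881929397583008, 27.77342414855957), 61.38954162597656)
side holder 0.7 286 331 186 238 ((308.5, 212.0), (52.0, 45.0), 90.0)
```

View pics/thb.png

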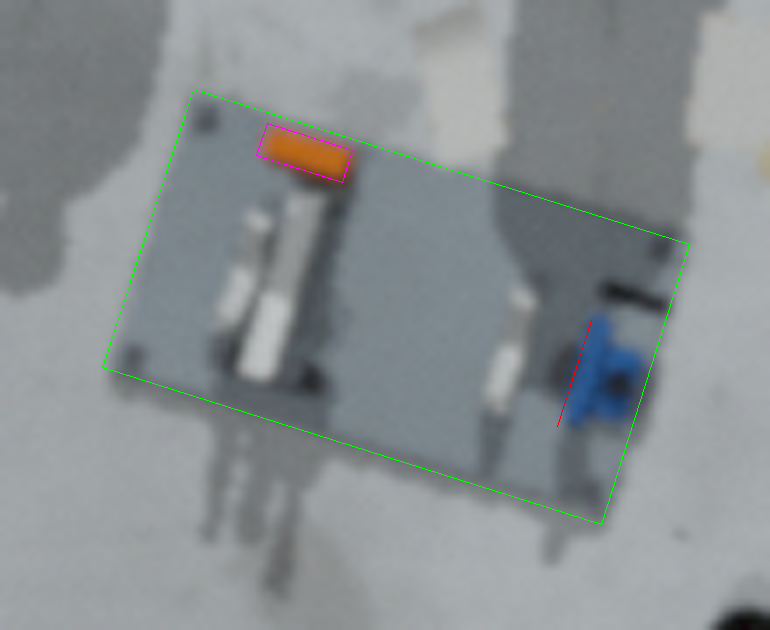

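View pics/shb.png

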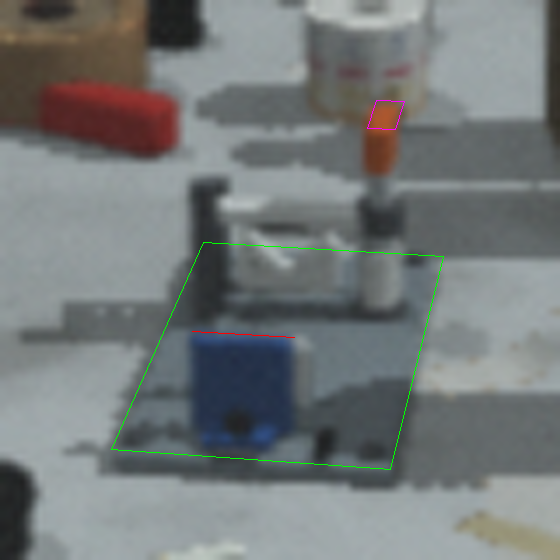

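View pics/tbb.png

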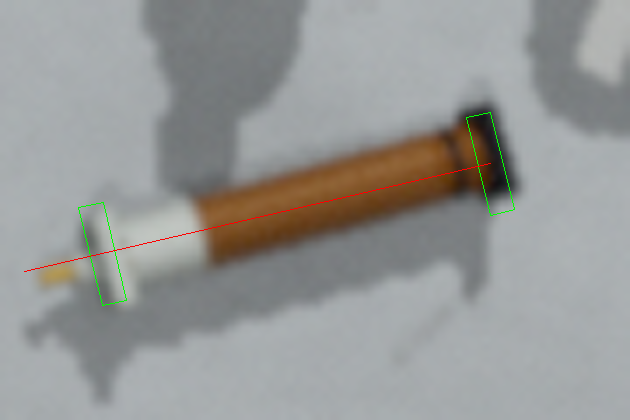

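Call:
{"name": "drive_tool", "arguments": {
  "series": [
    [[0.03,-0.036,0],[0,0,-7.5]],
    [[0.06,-0.072,0],[0,0,-15]],
    [[0.09,-0.108,0],[0,0,-22.5]],
    [[0.12,-0.144,0],[0,0,-30]],
    [[0.15,-0.18,0],[0,0,-37.5]],
    [[0.18,-0.216,0],[0,0,-45]],
    [[0.21,-0.252,0],[0,0,-52.5]],
    [[0.24,-0.288,0],[0,0,-60]]
  ],
  "fingers": 0.1
}}

```text
time: 2.85
tool_pos: [0.4033, 0.314, 0.2316]
tool_rot: [0.0, 0.611, 0.791, 0.0]
contact_force: [0.6, 0.5, 0.4]
gripper_width: 0.447
```

Call:
{"name": "drive_tool", "arguments": {
  "series": [
    [[0.03,-0.034,0],[0,0,-6]],
    [[0.06,-0.068,0],[0,0,-12]],
    [[0.09,-0.102,0],[0,0,-18]],
    [[0.12,-0.136,0],[0,0,-24]],
    [[0.15,-0.17,-0.01],[0,0,-28]],
    [[0.176,-0.2,-0.03],[0,0,-31.7]],
    [[0.185,-0.215,-0.06],[0,0,-31.7]],
    [[0.185,-0.215,-0.06],[0,0,-31.7]]
  ]
}}

```text
time: 3.65
tool_pos: [0.5855, 0.0982, 0.1662]
tool_rot: [-0.002, 0.804, 0.595, -0.004]
contact_force: [-0.7, 0.6, -0.6]
gripper_width: 0.445
```

```bash
cat > st.py <<'E'
from h import *
s=state();w,x,y,z=s["tool_rot"]
from scipy.spatial.transform import Rotation as R
r=R.from_quat([x,y,z,w]).as_matrix()
print(s["time"],"pos",np.round(s["tool_pos"],4),"z",np.round(r[:,2],3),"yaw",round(np.arctan2(r[1,1],r[0,1]),4),"F",np.round(s["contact_force"],2),"M",np.round(s["ft_torque"],2),"w",round(s["gripper_width"],3),"q",np.round(s["joint_pos"],2))
E
python3 st.py
python3 - <<'E'
from h import *
crop("top",(220,110,380,240),5,"t1.png")
E
```

```text
3.65 pos [0.5855 0.0982 0.1662] z [-0.009 -0.001 -1.   ] yaw -0.2959 F [-0.65  0.59 -0.63] M [ 0.05  0.02 -0.03] w 0.445 q [ 0.04  0.03  1.74 -0.    1.37  0.34]
```

View pics/t1.png

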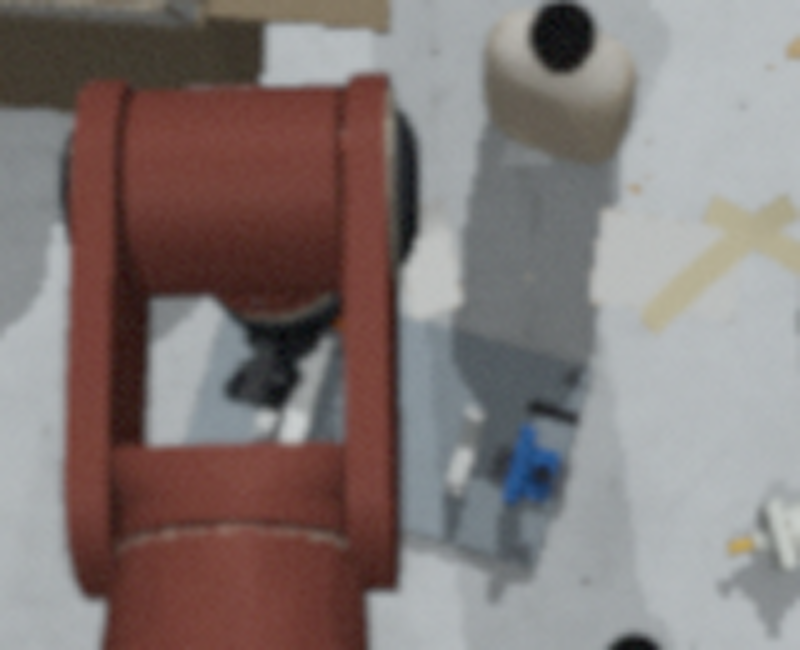

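Call:
{"name": "drive_tool", "arguments": {
  "series": [
    [[0.001,0,-0.02],[0,0,0]],
    [[0.001,0,-0.04],[0,0,0]],
    [[0.001,0,-0.055],[0,0,0]],
    [[0.001,0,-0.07],[0,0,0]],
    [[0.001,0,-0.08],[0,0,0]],
    [[0.001,0,-0.088],[0,0,0]],
    [[0.001,0,-0.091],[0,0,0]],
    [[0.001,0,-0.091],[0,0,0]]
  ]
}}

```text
time: 4.5
tool_pos: [0.5883, 0.1005, 0.0801]
tool_rot: [-0.0, 0.803, 0.597, -0.0]
contact_force: [0.5, -0.2, 0.5]
gripper_width: 0.449
```

```bash
python3 st.py;  python3 - <<'E'
from h import *
crop("side",(280,150,380,240),7,"s2.png")
E
```

```text
4.5 pos [0.5883 0.1005 0.0801] z [-0.  0. -1.] yaw -0.2925 F [ 0.53 -0.16  0.46] M [ 0.01  0.02 -0.  ] w 0.449 q [0.04 0.13 1.8  0.   1.22 0.34]
```

View pics/s2.png

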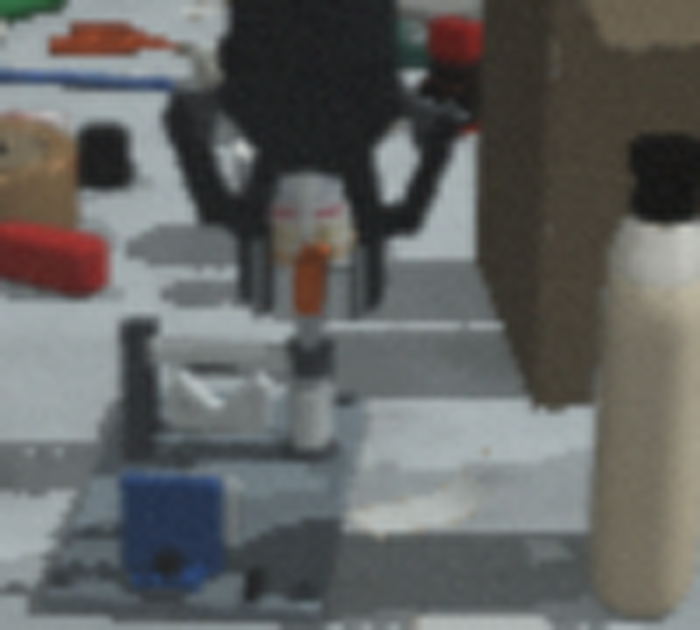

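Handle (crop 310,280) sits between the two fingers (260 and 370), well centred. Close.

Call:
{"name": "drive_tool", "arguments": {
  "series": [
    [[0,0,0],[0,0,0]],
    [[0,0,0],[0,0,0]],
    [[0,0,0],[0,0,0]],
    [[0,0,0],[0,0,0]],
    [[0,0,0],[0,0,0]],
    [[0,0,0],[0,0,0]]
  ],
  "fingers": 1
}}

```text
time: 5.15
tool_pos: [0.588, 0.1008, 0.0813]
tool_rot: [-0.001, 0.803, 0.597, -0.0]
contact_force: [-4.7, 0.4, 5.4]
gripper_width: 0.143
```

```bash
python3 st.py
```

```text
5.15 pos [0.588  0.1008 0.0813] z [-0.001  0.001 -1.   ] yaw -0.2923 F [-4.67  0.42  5.45] M [0.11 0.79 0.03] w 0.143 q [0.04 0.12 1.8  0.   1.22 0.34]
```

Call:
{"name": "drive_tool", "arguments": {
  "series": [
    [[-0.001,0,0.004],[0,0,0]],
    [[-0.001,0,0.008],[0,0,0]],
    [[-0.001,0,0.012],[0,0,0]],
    [[-0.001,0,0.016],[0,0,0]],
    [[-0.001,0,0.02],[0,0,0]],
    [[-0.001,0,0.022],[0,0,0]],
    [[-0.001,0,0.022],[0,0,0]]
  ]
}}

```text
time: 5.85
tool_pos: [0.5875, 0.1008, 0.1002]
tool_rot: [0.0, 0.803, 0.596, 0.001]
contact_force: [6.7, 1.7, -13.7]
gripper_width: 0.138
```

```bash
python3 st.py;  python3 - <<'E'
from h import *
crop("side",(280,150,380,240),7,"s3.png")
E
```

```text
5.85 pos [0.5875 0.1008 0.1002] z [ 0.002  0.001 -1.   ] yaw -0.2926 F [  6.72   1.74 -13.68] M [ 0.31 -1.39 -0.01] w 0.138 q [0.04 0.1  1.79 0.   1.25 0.34]
```

View pics/s3.png

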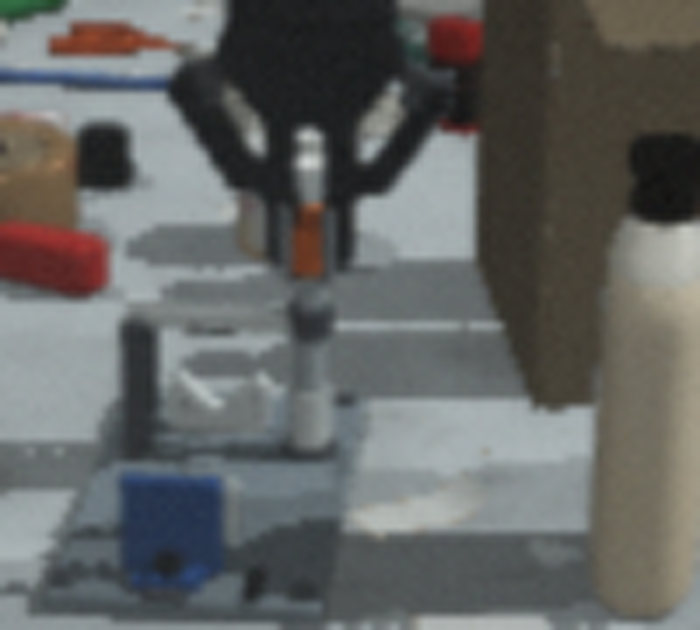

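Call:
{"name": "drive_tool", "arguments": {
  "series": [
    [[0.0005,0,0.0015],[0,0,0]],
    [[0.0005,0,0.0015],[0,0,-3]],
    [[0.0005,0,0.0015],[0,0,-8]],
    [[0.0005,0,0.0015],[0,0,-14]],
    [[0.0005,0,0.0015],[0,0,-21]],
    [[0.0005,0,0.0015],[0,0,-28]],
    [[0.0005,0,0.0015],[0,0,-35]],
    [[0.0005,0,0.0015],[0,0,-42]]
  ]
}}

```text
time: 6.7
tool_pos: [0.5868, 0.1012, 0.1006]
tool_rot: [-0.001, 0.964, 0.267, -0.001]
contact_force: [3.9, 3.4, -13.0]
gripper_width: 0.14
```

```bash
python3 st.py
```

```text
6.7 pos [0.5868 0.1012 0.1006] z [-0.002  0.002 -1.   ] yaw -1.0306 F [  3.92   3.36 -13.02] M [ 0.62 -0.94  0.04] w 0.14 q [0.05 0.1  1.79 0.   1.25 1.08]
```

Call:
{"name": "drive_tool", "arguments": {
  "series": [
    [[0,0,0],[0,0,-7]],
    [[0,0,0],[0,0,-14]],
    [[0,0,0],[0,0,-21]],
    [[0,0,0],[0,0,-28]],
    [[0,0,0],[0,0,-35]],
    [[0,0,0],[0,0,-41]],
    [[0,0,0],[0,0,-46]],
    [[0,0,0],[0,0,-46]]
  ]
}}

```text
time: 7.5
tool_pos: [0.5865, 0.1022, 0.1005]
tool_rot: [-0.002, 0.992, -0.129, -0.001]
contact_force: [5.2, 5.7, -14.0]
gripper_width: 0.142
```

```bash
python3 st.py;  python3 - <<'E'
from h import *
crop("side",(280,150,380,240),7,"s4.png")
E
```

```text
7.5 pos [0.5865 0.1022 0.1005] z [-0.002  0.004 -1.   ] yaw -1.8299 F [  5.25   5.74 -13.97] M [ 1.07 -0.87 -0.  ] w 0.142 q [0.05 0.1  1.79 0.   1.25 1.87]
```

View pics/s4.png

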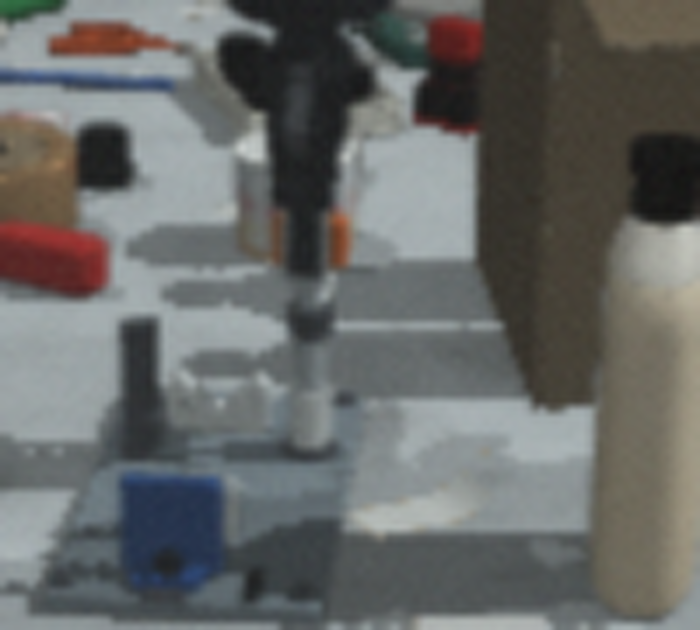

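Call:
{"name": "drive_tool", "arguments": {
  "series": [
    [[0.0005,0.0005,-0.003],[0,0,0]],
    [[0.0005,0.0005,-0.006],[0,0,0]],
    [[0.0005,0.0005,-0.009],[0,0,0]],
    [[0.0005,0.0005,-0.012],[0,0,0]],
    [[0.0005,0.0005,-0.015],[0,0,0]],
    [[0.0005,0.0005,-0.018],[0,0,0]],
    [[0.0005,0.0005,-0.02],[0,0,0]],
    [[0.0005,0.0005,-0.021],[0,0,0]]
  ]
}}

```text
time: 8.35
tool_pos: [0.5868, 0.1023, 0.0814]
tool_rot: [-0.001, 0.992, -0.128, -0.002]
contact_force: [-2.0, 5.3, -2.1]
gripper_width: 0.14
```

Call:
{"name": "drive_tool", "arguments": {
  "series": [
    [[0,0,-0.001],[0,0,0]],
    [[0,0,-0.002],[0,0,0]],
    [[0,0,-0.002],[0,0,0]]
  ]
}}

```text
time: 8.65
tool_pos: [0.587, 0.1023, 0.0814]
tool_rot: [-0.001, 0.992, -0.128, -0.002]
contact_force: [-6.3, 4.8, 4.2]
gripper_width: 0.142
```

```bash
python3 st.py
```

```text
8.65 pos [0.587  0.1023 0.0814] z [-0.004  0.002 -1.   ] yaw -1.8283 F [-6.31  4.8   4.23] M [0.78 1.1  0.01] w 0.142 q [0.05 0.12 1.8  0.   1.22 1.87]
```

Call:
{"name": "drive_tool", "arguments": {
  "series": [
    [[0,0,0.0015],[0,0,0]],
    [[0,0,0.0015],[0,0,0]],
    [[0,0,0.0015],[0,0,0]],
    [[0,0,0.0015],[0,0,0]],
    [[0,0,0.03],[0,0,0]],
    [[0,0,0.07],[0,0,0]],
    [[0,0,0.11],[0,0,0]],
    [[0,0,0.11],[0,0,0]]
  ],
  "fingers": 0
}}

```text
time: 9.45
tool_pos: [0.5925, 0.1011, 0.1989]
tool_rot: [-0.001, 0.992, -0.128, 0.007]
contact_force: [0.2, 0.1, 0.9]
gripper_width: 0.503
```

```bash
python3 st.py;python3 - <<'E'
from h import *
crop("side",(280,150,380,240),7,"s5.png")
E
```

```text
9.45 pos [0.5925 0.1011 0.1989] z [ 0.013  0.    -1.   ] yaw -1.8285 F [0.23 0.06 0.85] M [-0.01 -0.01  0.02] w 0.503 q [ 0.05  0.01  1.71 -0.    1.41  1.87]
```

View pics/s5.png

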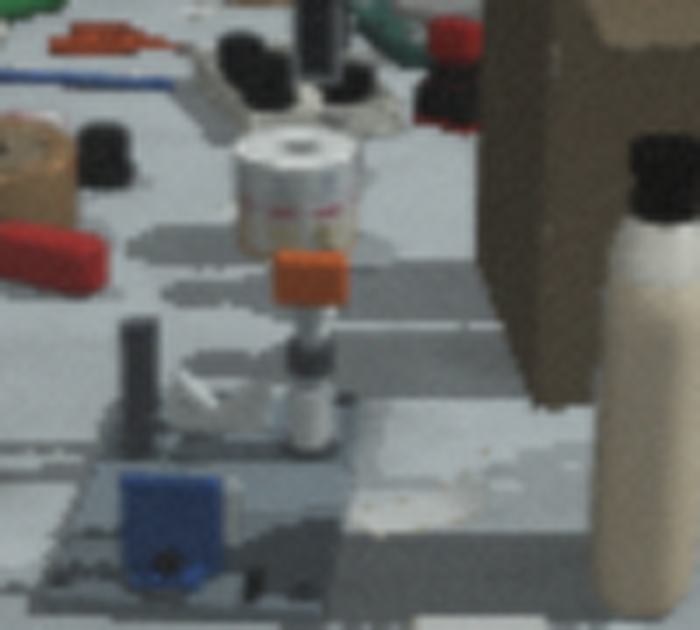

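Call:
{"name": "drive_tool", "arguments": {
  "series": [
    [[-0.01,-0.04,0],[0,0,8]],
    [[-0.02,-0.085,0],[0,0,16]],
    [[-0.03,-0.13,0],[0,0,24]],
    [[-0.04,-0.17,0],[0,0,32]],
    [[-0.05,-0.21,0],[0,0,40]],
    [[-0.06,-0.25,0],[0,0,48]],
    [[-0.07,-0.29,0],[0,0,56]],
    [[-0.075,-0.32,0],[0,0,64]]
  ],
  "fingers": -0.5
}}

```text
time: 10.3
tool_pos: [0.5116, -0.2208, 0.189]
tool_rot: [-0.001, 0.908, 0.418, -0.001]
contact_force: [-0.0, -0.2, -1.1]
gripper_width: 0.751
```

Call:
{"name": "drive_tool", "arguments": {
  "series": [
    [[-0.003,-0.015,0],[0,0,8]],
    [[-0.006,-0.03,-0.02],[0,0,16]],
    [[-0.008,-0.0375,-0.04],[0,0,24]],
    [[-0.008,-0.0375,-0.06],[0,0,32]],
    [[-0.008,-0.0375,-0.08],[0,0,40]],
    [[-0.008,-0.0375,-0.09],[0,0,48]],
    [[-0.008,-0.0375,-0.1],[0,0,56.8]],
    [[-0.008,-0.0375,-0.1],[0,0,56.8]]
  ]
}}

```text
time: 11.1
tool_pos: [0.5033, -0.2552, 0.0873]
tool_rot: [-0.003, 0.602, 0.799, -0.0]
contact_force: [0.3, 0.2, -0.5]
gripper_width: 0.752
```

```bash
python3 st.py;python3 - <<'E'
from h import *
crop("side",(270,200,370,310),6,"s6.png")
crop("top",(340,160,460,260),6,"t6.png")
E
```

```text
11.1 pos [ 0.5033 -0.2552  0.0873] z [-0.005  0.003 -1.   ] yaw 0.2797 F [ 0.27  0.2  -0.47] M [-0.03  0.01 -0.01] w 0.752 q [-0.6   0.05  1.87 -0.    1.23 -0.88]
```

View pics/s6.png

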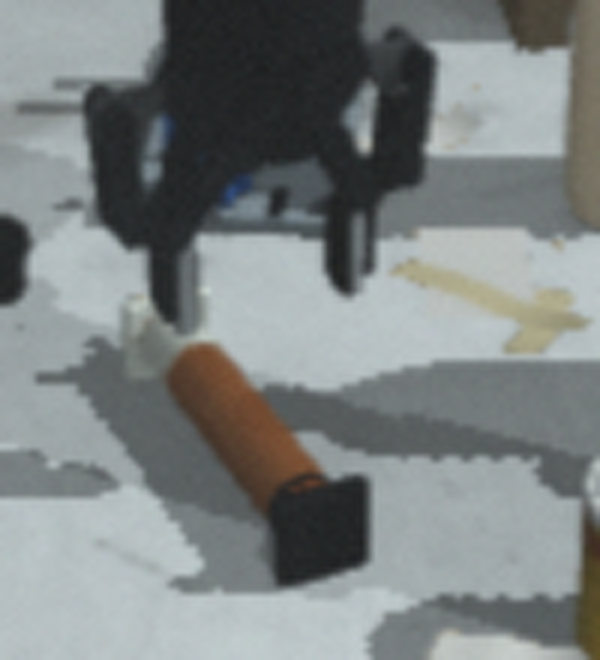

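View pics/t6.png

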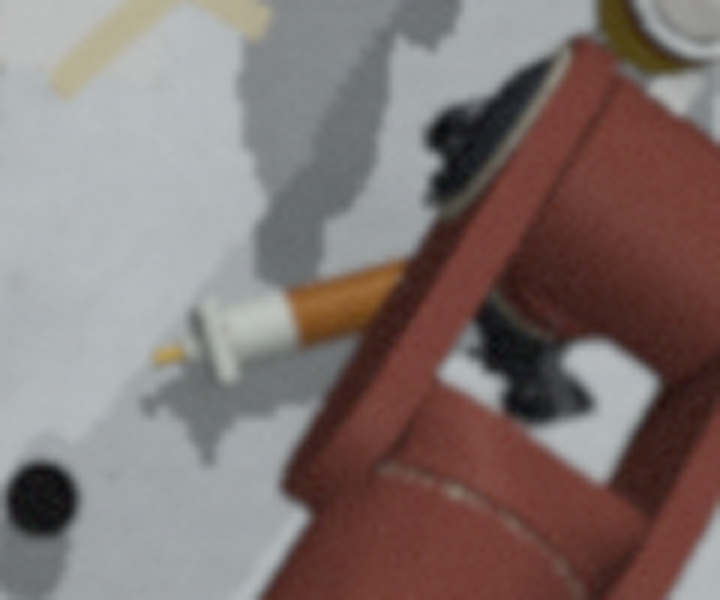

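Call:
{"name": "drive_tool", "arguments": {
  "series": [
    [[0,0,-0.02],[0,0,0]],
    [[0,0,-0.04],[0,0,0]],
    [[0,0,-0.055],[0,0,0]],
    [[0,0,-0.068],[0,0,0]],
    [[0,0,-0.077],[0,0,0]],
    [[0,0,-0.082],[0,0,0]],
    [[0,0,-0.082],[0,0,0]]
  ]
}}

```text
time: 11.9
tool_pos: [0.5051, -0.2563, 0.0082]
tool_rot: [-0.001, 0.602, 0.799, -0.0]
contact_force: [0.4, -1.2, -0.2]
gripper_width: 0.749
```

```bash
python3 st.py;python3 - <<'E'
from h import *
crop("side",(270,220,370,310),6,"s7.png")
E
```

```text
11.9 pos [ 0.5051 -0.2563  0.0082] z [-0.001  0.001 -1.   ] yaw 0.2797 F [ 0.36 -1.2  -0.23] M [ 0.01  0.01 -0.05] w 0.749 q [-0.6   0.16  1.9  -0.    1.08 -0.88]
```

View pics/s7.png

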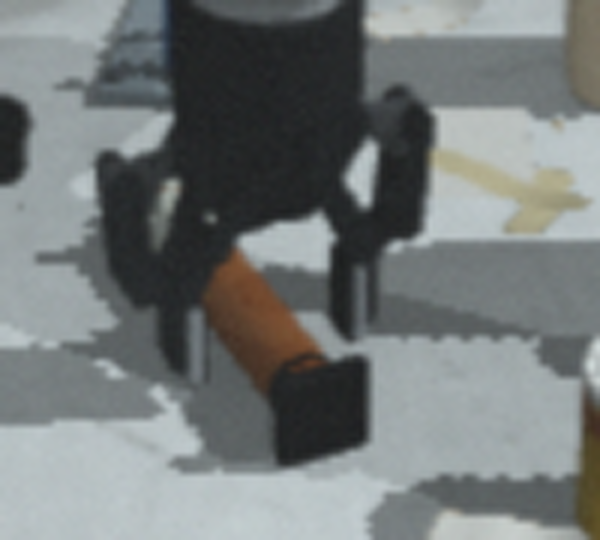

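Call:
{"name": "drive_tool", "arguments": {
  "series": [
    [[0,0,-0.001],[0,0,0]],
    [[0,0,-0.001],[0,0,0]],
    [[0,0,-0.001],[0,0,0]],
    [[0,0,-0.001],[0,0,0]],
    [[0,0,-0.001],[0,0,0]],
    [[0,0,-0.001],[0,0,0]],
    [[0,0,-0.001],[0,0,0]]
  ],
  "fingers": 1
}}

```text
time: 12.65
tool_pos: [0.5059, -0.2569, 0.0087]
tool_rot: [0.001, 0.601, 0.799, -0.0]
contact_force: [-1.3, -0.4, 5.0]
gripper_width: 0.328
```

```bash
python3 st.py
```

```text
12.65 pos [ 0.5059 -0.2569  0.0087] z [ 0.001 -0.001 -1.   ] yaw 0.2801 F [-1.29 -0.39  4.96] M [0.05 0.17 0.05] w 0.328 q [-0.6   0.16  1.9  -0.    1.08 -0.88]
```

Call:
{"name": "drive_tool", "arguments": {
  "series": [
    [[0,0,0.02],[0,0,0]],
    [[0,0,0.05],[0,0,0]],
    [[0,0,0.09],[0,0,0]],
    [[0,0,0.125],[0,0,0]],
    [[0.003,0.04,0.135],[0,0,-4]],
    [[0.006,0.08,0.135],[0,0,-9]],
    [[0.009,0.12,0.135],[0,0,-14]],
    [[0.012,0.16,0.135],[0,0,-19]]
  ]
}}

```text
time: 13.45
tool_pos: [0.5164, -0.0948, 0.1415]
tool_rot: [-0.001, 0.727, 0.687, -0.0]
contact_force: [-0.1, 0.1, -2.8]
gripper_width: 0.331
```

Call:
{"name": "drive_tool", "arguments": {
  "series": [
    [[0.003,0.04,0],[0,0,-4]],
    [[0.006,0.08,0],[0,0,-8]],
    [[0.008,0.12,0],[0,0,-12]],
    [[0.01,0.15,0],[0,0,-13.8]],
    [[0.01,0.156,0],[0,0,-13.8]],
    [[0.01,0.156,0],[0,0,-13.8]]
  ]
}}

```text
time: 14.05
tool_pos: [0.5264, 0.0603, 0.1415]
tool_rot: [-0.001, 0.802, 0.597, -0.001]
contact_force: [0.0, -1.2, -3.2]
gripper_width: 0.328
```

```bash
python3 st.py;python3 - <<'E'
from h import *
crop("side",(250,120,370,240),6,"s8.png")
crop("top",(230,120,370,240),5,"t8.png")
for c in("side","top"):
  for n in("barrel_mid","barrel_rear"): print(c,n,[(np.round(x["location"],4),x["confidence"]) for x in place_of(c,n)[:2]])
E
```

```text
14.05 pos [0.5264 0.0603 0.1415] z [-0.002 -0.    -1.   ] yaw -0.29 F [ 0.04 -1.19 -3.21] M [-0.13 -0.01 -0.06] w 0.328 q [-0.03 -0.1   1.92 -0.    1.33  0.26]
side barrel_mid [(array([0.5337, 0.0894, 0.1552]), 0.79)]
side barrel_rear [(array([0.5093, 0.0132, 0.1559]), 0.8), (array([0.5369, 0.0809, 0.0017]), 0.5)]
top barrel_mid []
top barrel_rear []
```

View pics/s8.png

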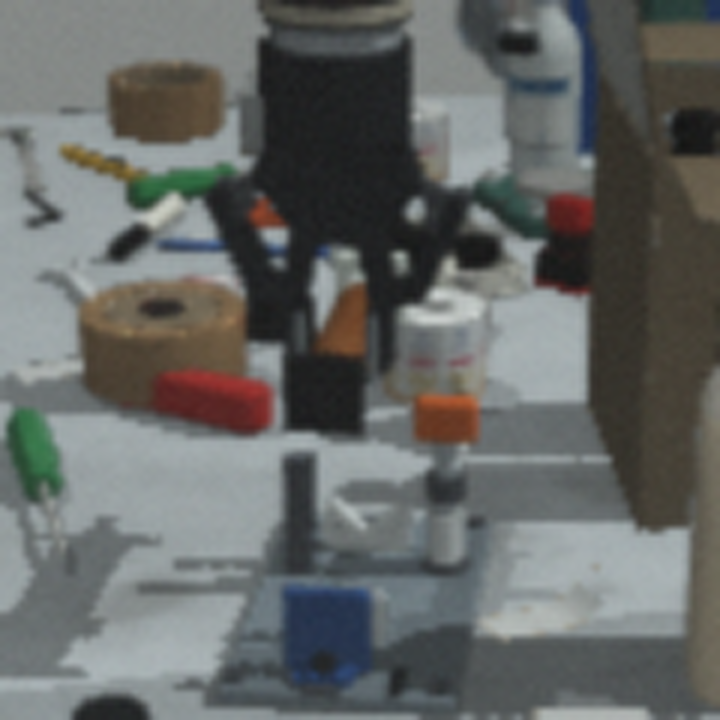

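View pics/t8.png

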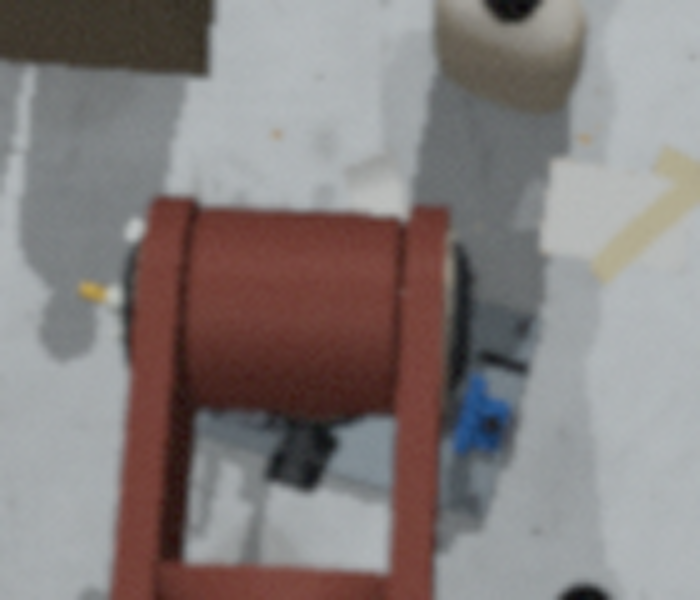

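Call:
{"name": "drive_tool", "arguments": {
  "series": [
    [[-0.0005,-0.0015,-0.02],[0,0,0]],
    [[-0.0005,-0.0015,-0.045],[0,0,0]],
    [[-0.0005,-0.0015,-0.07],[0,0,0]],
    [[-0.0005,-0.0015,-0.085],[0,0,0]],
    [[-0.0005,-0.0015,-0.095],[0,0,0]],
    [[-0.0005,-0.0015,-0.1],[0,0,0]],
    [[-0.0005,-0.0015,-0.1],[0,0,0]]
  ]
}}

```text
time: 15.05
tool_pos: [0.527, 0.0579, 0.0428]
tool_rot: [-0.0, 0.803, 0.596, -0.0]
contact_force: [-0.3, 0.3, -2.3]
gripper_width: 0.326
```

```bash
python3 st.py;python3 - <<'E'
from h import *
crop("side",(260,140,360,240),7,"s9.png")
E
```

```text
15.05 pos [0.527  0.0579 0.0428] z [-0. -0. -1.] yaw -0.2927 F [-0.32  0.31 -2.26] M [-0.07 -0.02 -0.03] w 0.326 q [-0.03  0.03  1.98 -0.    1.14  0.26]
```

View pics/s9.png

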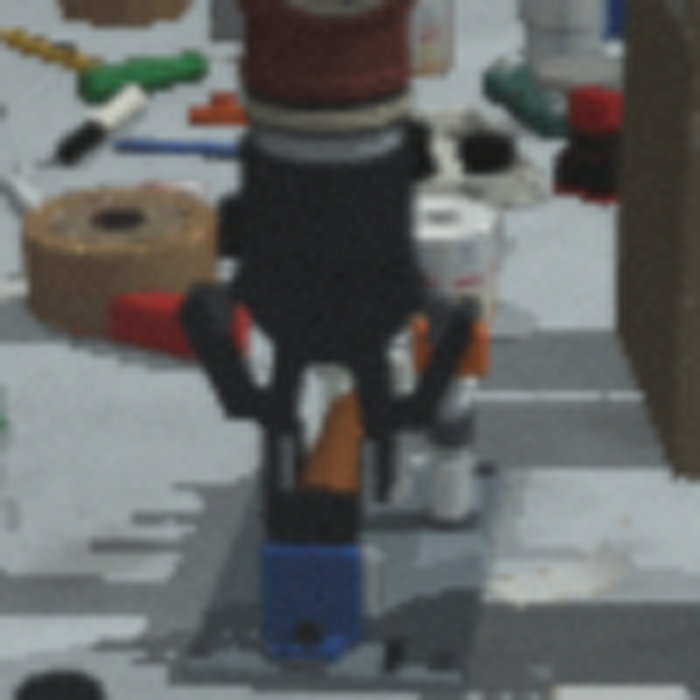

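Call:
{"name": "drive_tool", "arguments": {
  "series": [
    [[0,0,-0.003],[0,0,0]],
    [[0,0,-0.006],[0,0,0]],
    [[0,0,-0.008],[0,0,0]],
    [[0,0,-0.01],[0,0,0]],
    [[0,0,-0.01],[0,0,0]]
  ]
}}

```text
time: 15.6
tool_pos: [0.5266, 0.058, 0.0325]
tool_rot: [-0.0, 0.803, 0.597, -0.0]
contact_force: [0.3, 0.1, -2.2]
gripper_width: 0.329
```

```bash
python3 st.py
```

```text
15.6 pos [0.5266 0.058  0.0325] z [-0.001 -0.    -1.   ] yaw -0.2925 F [ 0.32  0.1  -2.22] M [-0.1   0.05 -0.  ] w 0.329 q [-0.03  0.04  1.98 -0.    1.12  0.26]
```

Call:
{"name": "drive_tool", "arguments": {
  "series": [
    [[0,0,-0.001],[0,0,0]],
    [[0,0,-0.002],[0,0,0]],
    [[0,0,-0.003],[0,0,0]],
    [[0,0,-0.003],[0,0,0]]
  ]
}}

```text
time: 16.0
tool_pos: [0.5277, 0.0578, 0.031]
tool_rot: [0.001, 0.802, 0.597, 0.0]
contact_force: [-2.5, -1.0, 5.6]
gripper_width: 0.328
```

```bash
python3 st.py
```

```text
16.0 pos [0.5277 0.0578 0.031 ] z [ 0.001 -0.001 -1.   ] yaw -0.2914 F [-2.46 -1.04  5.6 ] M [-0.25  0.41  0.34] w 0.328 q [-0.03  0.04  1.98 -0.    1.12  0.26]
```

Call:
{"name": "drive_tool", "arguments": {
  "series": [
    [[0,0,0.001],[0,0,0]],
    [[-0.0003,-0.001,0.001],[0,0,0]],
    [[-0.0006,-0.0019,0.001],[0,0,0]],
    [[-0.0009,-0.0029,0.001],[0,0,0]],
    [[-0.0009,-0.0029,0.001],[0,0,0]]
  ]
}}

```text
time: 16.5
tool_pos: [0.5267, 0.0552, 0.0313]
tool_rot: [0.0, 0.803, 0.596, 0.001]
contact_force: [3.6, 2.6, 1.1]
gripper_width: 0.329
```

```bash
cat >> st.py <<'E'
th=-.2915;e=np.array([-np.sin(th),np.cos(th)]);print("Fy_h",round(float(s["contact_force"][:2]@e),2),"y_h",round(float((s["tool_pos"][:2]-[.5331,.0810])@e)*1000,2),"x_h",round(float((s["tool_pos"][:2]-[.5331,.0810])@[e[1],-e[0]])*1000,2))
E
python3 st.py
```

```text
16.5 pos [0.5267 0.0552 0.0313] z [ 0.002  0.    -1.   ] yaw -0.2926 F [3.59 2.56 1.14] M [ 0.31 -0.48  0.11] w 0.329 q [-0.04  0.04  1.98  0.    1.12  0.26]
Fy_h 3.49 y_h -26.51 x_h 1.33
```

Call:
{"name": "drive_tool", "arguments": {
  "series": [
    [[-0.0003,-0.001,0],[0,0,0]],
    [[-0.0003,-0.001,0],[0,0,0]]
  ]
}}

```text
time: 16.7
tool_pos: [0.5263, 0.0541, 0.0313]
tool_rot: [0.0, 0.803, 0.596, 0.001]
contact_force: [2.3, 2.5, 1.0]
gripper_width: 0.336
```

```bash
python3 st.py
```

```text
16.7 pos [0.5263 0.0541 0.0313] z [ 0.002  0.    -1.   ] yaw -0.2926 F [2.27 2.46 1.04] M [ 0.32 -0.63  0.14] w 0.336 q [-0.04  0.04  1.98  0.    1.12  0.25]
Fy_h 3.01 y_h -27.71 x_h 1.26
```

Call:
{"name": "drive_tool", "arguments": {
  "series": [
    [[-0.0003,-0.001,0],[0,0,0]],
    [[-0.0003,-0.001,0],[0,0,0]]
  ]
}}

```text
time: 16.9
tool_pos: [0.526, 0.053, 0.0313]
tool_rot: [0.0, 0.803, 0.597, 0.001]
contact_force: [4.9, 2.3, 1.9]
gripper_width: 0.331
```

```bash
python3 st.py
```

```text
16.9 pos [0.526  0.053  0.0313] z [ 0.002 -0.    -1.   ] yaw -0.2925 F [4.86 2.25 1.93] M [ 0.38 -0.68  0.19] w 0.331 q [-0.04  0.04  1.99  0.    1.12  0.25]
Fy_h 3.55 y_h -28.81 x_h 1.25
```

Call:
{"name": "drive_tool", "arguments": {
  "series": [
    [[-0.0003,-0.001,0],[0,0,0]],
    [[-0.0003,-0.001,0],[0,0,0]]
  ]
}}

```text
time: 17.1
tool_pos: [0.526, 0.053, 0.0313]
tool_rot: [-0.0, 0.803, 0.596, 0.002]
contact_force: [6.1, 6.4, 1.1]
gripper_width: 0.327
```

Call:
{"name": "drive_tool", "arguments": {
  "series": [
    [[-0.0003,-0.001,0],[0,0,0]],
    [[-0.0003,-0.001,0],[0,0,0]]
  ]
}}

```text
time: 17.3
tool_pos: [0.526, 0.0529, 0.0314]
tool_rot: [-0.001, 0.803, 0.596, 0.003]
contact_force: [6.8, 9.9, 2.4]
gripper_width: 0.33
```

```bash
python3 st.py;python3 - <<'E'
from h import *
crop("top",(230,120,370,240),5,"t10.png")
E
```

```text
17.3 pos [0.526  0.0529 0.0314] z [ 0.003  0.004 -1.   ] yaw -0.2929 F [6.82 9.87 2.43] M [ 1.5  -1.05  0.17] w 0.33 q [-0.04  0.04  1.99  0.    1.11  0.25]
Fy_h 11.41 y_h -28.94 x_h 1.26
```

View pics/t10.png

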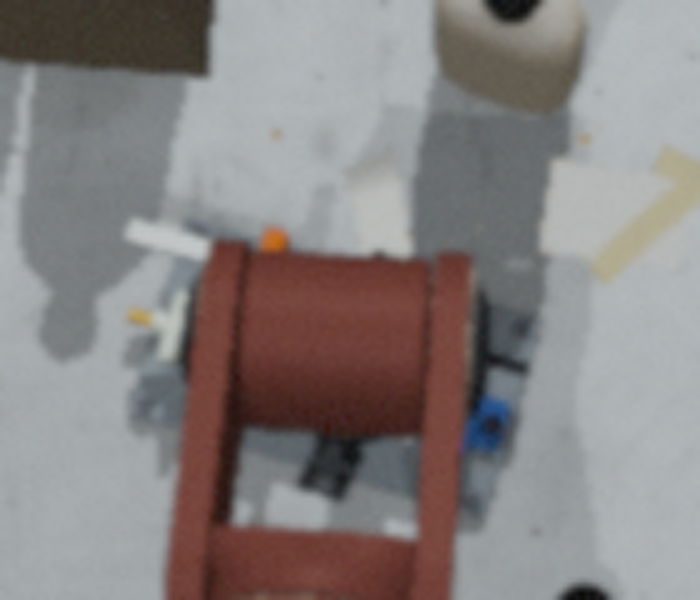

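Call:
{"name": "drive_tool", "arguments": {
  "series": [
    [[0,0,0],[0,0,0]],
    [[0,0,0],[0,0,0]]
  ]
}}

```text
time: 17.55
tool_pos: [0.526, 0.0529, 0.0314]
tool_rot: [-0.001, 0.803, 0.596, 0.002]
contact_force: [7.0, 9.6, 0.7]
gripper_width: 0.33
```

Call:
{"name": "drive_tool", "arguments": {
  "series": [
    [[0,0,0],[0,0,0]],
    [[0,0,0],[0,0,0]],
    [[0,0,0],[0,0,0]],
    [[0,0,0.02],[0,0,0]],
    [[0,0,0.06],[0,0,0]],
    [[0,0,0.1],[0,0,0]],
    [[0,0,0.14],[0,0,0]],
    [[0,0,0.16],[0,0,0]]
  ],
  "fingers": -0.4
}}

```text
time: 18.35
tool_pos: [0.5258, 0.0507, 0.1947]
tool_rot: [0.002, 0.803, 0.596, 0.001]
contact_force: [0.4, 0.3, 0.0]
gripper_width: 0.701
```

```bash
python3 st.py;python3 - <<'E'
from h import *
crop("side",(260,140,360,240),7,"s11.png")
crop("top",(230,120,370,240),5,"t11.png")
E
```

```text
18.35 pos [0.5258 0.0507 0.1947] z [ 0.004 -0.001 -1.   ] yaw -0.2931 F [0.42 0.27 0.05] M [ 0.01 -0.05 -0.01] w 0.701 q [-0.04 -0.16  1.88 -0.    1.42  0.25]
Fy_h 0.38 y_h -31.17 x_h 1.72
```

View pics/s11.png

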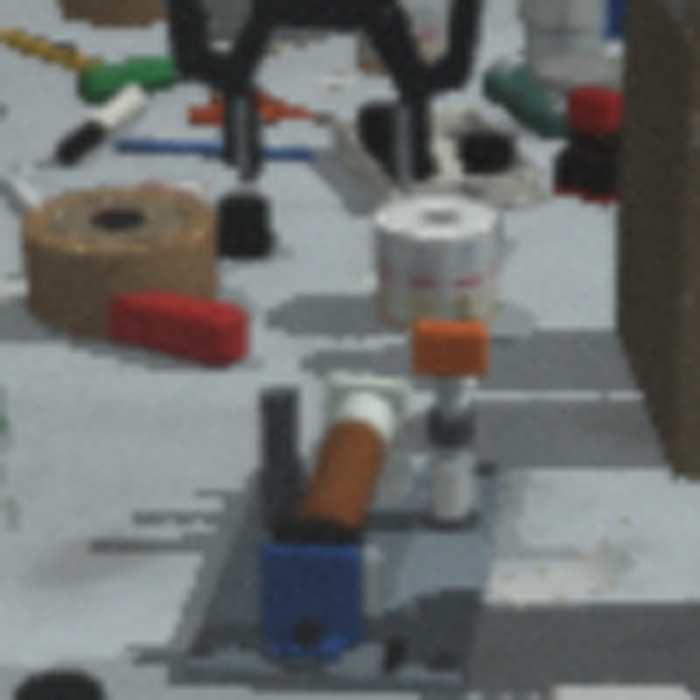

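View pics/t11.png

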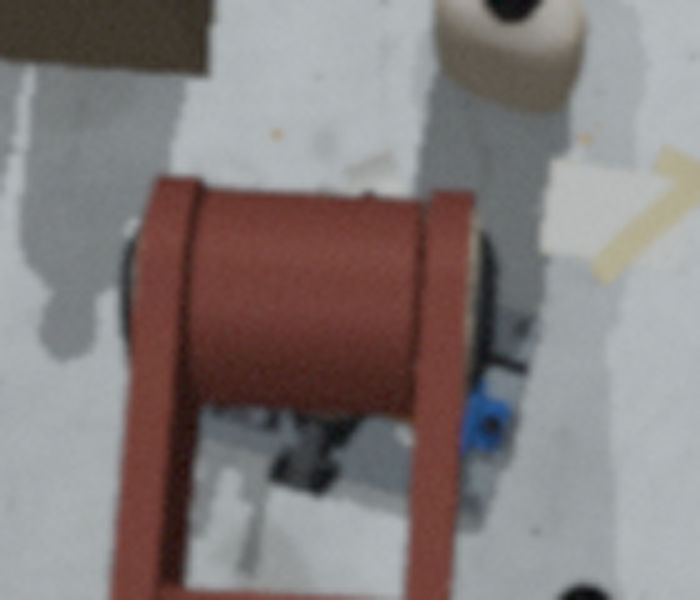

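Call:
{"name": "drive_tool", "arguments": {
  "series": [
    [[0.01,0.01,0],[0,0,-8]],
    [[0.02,0.02,0],[0,0,-16]],
    [[0.03,0.03,0],[0,0,-24]],
    [[0.04,0.04,0],[0,0,-32]],
    [[0.05,0.045,0],[0,0,-40]],
    [[0.06,0.0505,0],[0,0,-48]],
    [[0.063,0.0505,0],[0,0,-56]],
    [[0.063,0.0505,0],[0,0,-64]]
  ],
  "fingers": 0.1
}}

```text
time: 19.25
tool_pos: [0.5867, 0.1014, 0.1878]
tool_rot: [0.0, 0.997, 0.078, -0.002]
contact_force: [-0.6, -0.5, 1.0]
gripper_width: 0.449
```

Call:
{"name": "drive_tool", "arguments": {
  "series": [
    [[0,0,0],[0,0,-8]],
    [[0,0,-0.01],[0,0,-16]],
    [[0,0,-0.03],[0,0,-24]],
    [[0,0,-0.05],[0,0,-24]],
    [[0,0,-0.06],[0,0,-24]],
    [[0,0,-0.06],[0,0,-24]]
  ]
}}

```text
time: 19.85
tool_pos: [0.5853, 0.1013, 0.127]
tool_rot: [0.001, 0.992, -0.128, -0.003]
contact_force: [0.4, 0.7, -0.6]
gripper_width: 0.445
```

```bash
python3 st.py;python3 - <<'E'
from h import *
crop("side",(260,140,360,240),7,"s12.png")
E
```

```text
19.85 pos [0.5853 0.1013 0.127 ] z [-0.007 -0.001 -1.   ] yaw -1.8284 F [ 0.42  0.75 -0.61] M [ 0.05  0.   -0.01] w 0.445 q [ 0.05  0.07  1.77 -0.    1.3   1.87]
Fy_h 0.84 y_h 34.42 x_h 44.19
```

View pics/s12.png

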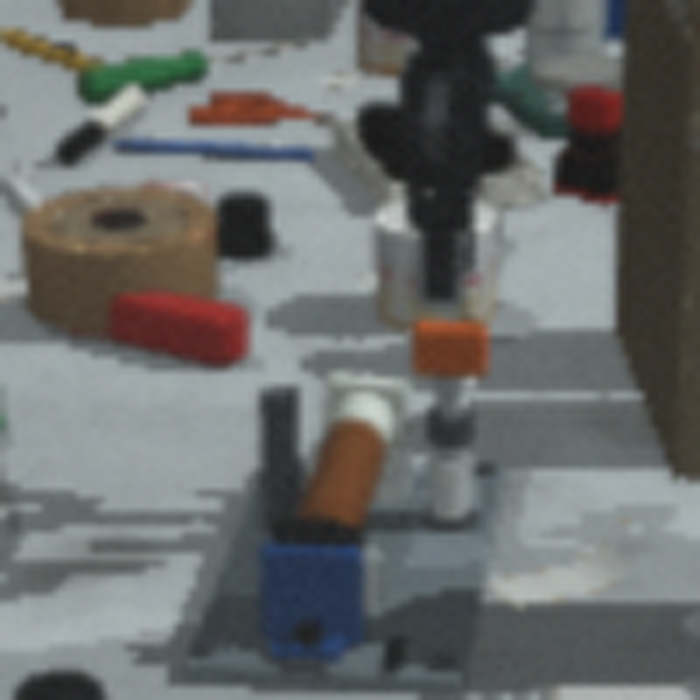

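Call:
{"name": "drive_tool", "arguments": {
  "series": [
    [[0,0,-0.015],[0,0,0]],
    [[0,0,-0.03],[0,0,0]],
    [[0,0,-0.042],[0,0,0]],
    [[0,0,-0.05],[0,0,0]],
    [[0,0,-0.05],[0,0,0]],
    [[0,0,-0.05],[0,0,0]]
  ]
}}

```text
time: 20.5
tool_pos: [0.5878, 0.1016, 0.0807]
tool_rot: [-0.0, 0.992, -0.128, -0.0]
contact_force: [-0.7, -0.7, 0.2]
gripper_width: 0.449
```

Call:
{"name": "drive_tool", "arguments": {
  "series": [
    [[0,0,0],[0,0,0]],
    [[0,0,0],[0,0,0]],
    [[0,0,0],[0,0,0]],
    [[0,0,0],[0,0,0]],
    [[0,0,0],[0,0,0]],
    [[0,0,0],[0,0,0]]
  ],
  "fingers": 1
}}

```text
time: 21.1
tool_pos: [0.5885, 0.102, 0.0819]
tool_rot: [-0.0, 0.992, -0.128, 0.001]
contact_force: [-0.1, 2.6, 5.9]
gripper_width: 0.139
```

```bash
python3 st.py
```

```text
21.1 pos [0.5885 0.102  0.0819] z [ 0.002  0.001 -1.   ] yaw -1.8283 F [-0.08  2.59  5.87] M [ 0.44 -0.02  0.05] w 0.139 q [0.05 0.12 1.8  0.   1.22 1.87]
Fy_h 2.45 y_h 36.01 x_h 47.04
```

Call:
{"name": "drive_tool", "arguments": {
  "series": [
    [[-0.0005,0,0.004],[0,0,0]],
    [[-0.0005,0,0.008],[0,0,0]],
    [[-0.0005,0,0.012],[0,0,0]],
    [[-0.0005,0,0.016],[0,0,0]],
    [[-0.0005,0,0.02],[0,0,0]],
    [[-0.0005,0,0.0235],[0,0,0]],
    [[-0.0005,0,0.0235],[0,0,0]],
    [[-0.0005,0,0.0235],[0,0,0]]
  ]
}}

```text
time: 21.9
tool_pos: [0.588, 0.1019, 0.1014]
tool_rot: [-0.001, 0.992, -0.129, 0.002]
contact_force: [12.2, 3.5, -13.4]
gripper_width: 0.142
```

```bash
python3 st.py
```

```text
21.9 pos [0.588  0.1019 0.1014] z [ 0.003  0.001 -1.   ] yaw -1.8287 F [ 12.17   3.48 -13.43] M [ 0.68 -2.04 -0.01] w 0.142 q [0.05 0.1  1.79 0.   1.25 1.87]
Fy_h 6.83 y_h 35.84 x_h 46.61
```

Call:
{"name": "drive_tool", "arguments": {
  "series": [
    [[0.001,0,0],[0,0,4]],
    [[0.001,0,0],[0,0,11]],
    [[0.001,0,0],[0,0,18]],
    [[0.001,0,0],[0,0,25]],
    [[0.001,0,0],[0,0,32]],
    [[0.001,0,0],[0,0,39]],
    [[0.001,0,0],[0,0,46]],
    [[0.001,0,0],[0,0,46]]
  ]
}}

```text
time: 22.7
tool_pos: [0.5882, 0.1023, 0.1008]
tool_rot: [-0.001, 0.963, 0.27, 0.001]
contact_force: [9.4, 4.7, -13.0]
gripper_width: 0.138
```

```bash
python3 st.py
```

```text
22.7 pos [0.5882 0.1023 0.1008] z [ 0.001  0.002 -1.   ] yaw -1.0238 F [  9.37   4.7  -13.04] M [ 0.91 -1.82  0.01] w 0.138 q [0.05 0.1  1.79 0.   1.25 1.07]
Fy_h 7.19 y_h 36.19 x_h 46.65
```

Call:
{"name": "drive_tool", "arguments": {
  "series": [
    [[0,0,0.0005],[0,0,7]],
    [[0,0,0.0005],[0,0,14]],
    [[0,0,0.0005],[0,0,21]],
    [[0,0,0.0005],[0,0,28]],
    [[0,0,0.0005],[0,0,34]],
    [[0,0,0.0005],[0,0,38]],
    [[0,0,0.0005],[0,0,41]],
    [[0,0,0.0005],[0,0,41.5]]
  ]
}}

```text
time: 23.5
tool_pos: [0.588, 0.1025, 0.1012]
tool_rot: [-0.001, 0.805, 0.593, 0.001]
contact_force: [9.3, 5.2, -13.1]
gripper_width: 0.142
```

```bash
python3 st.py;python3 - <<'E'
from h import *
crop("side",(260,140,360,240),7,"s13.png")
crop("top",(230,120,370,240),5,"t13.png")
E
```

```text
23.5 pos [0.588  0.1025 0.1012] z [ 0.001  0.002 -1.   ] yaw -0.3006 F [  9.29   5.18 -13.12] M [ 1.   -1.75 -0.01] w 0.142 q [0.05 0.1  1.79 0.   1.25 0.35]
Fy_h 7.63 y_h 36.33 x_h 46.38
```

View pics/s13.png

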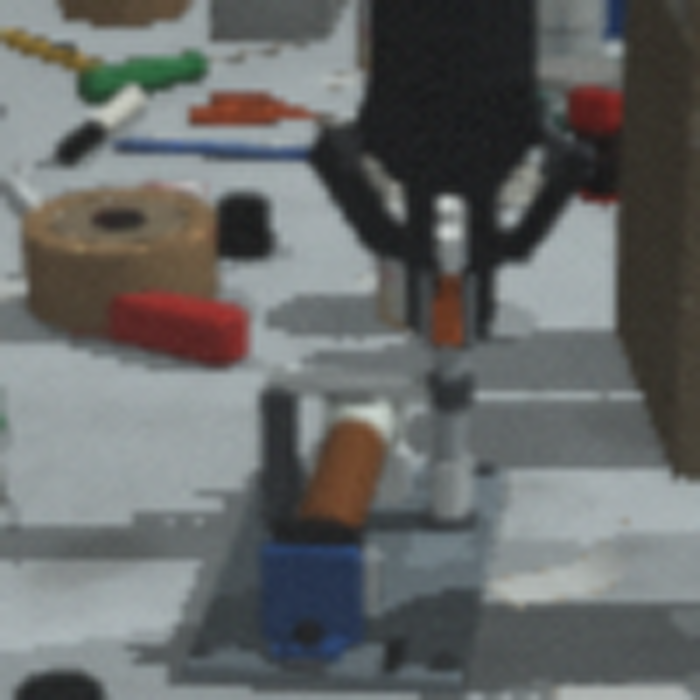

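View pics/t13.png

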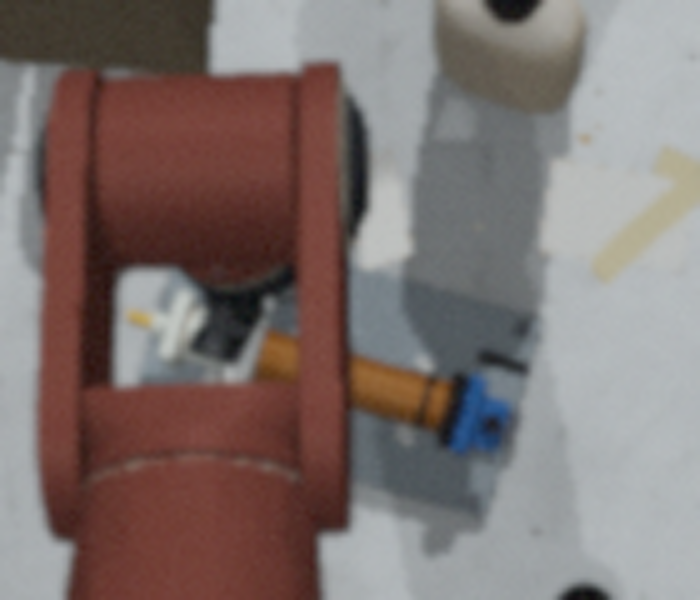

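Call:
{"name": "drive_tool", "arguments": {
  "series": [
    [[0,0,0],[0,0,0.5]],
    [[0,0,-0.002],[0,0,0.5]],
    [[0,0,-0.004],[0,0,0.5]],
    [[0,0,-0.006],[0,0,0.5]],
    [[0,0,-0.008],[0,0,0.5]],
    [[0,0,-0.01],[0,0,0.5]],
    [[0,0,-0.01],[0,0,0.5]]
  ]
}}

```text
time: 24.3
tool_pos: [0.588, 0.1025, 0.0914]
tool_rot: [-0.001, 0.803, 0.596, 0.001]
contact_force: [7.9, 5.0, -12.8]
gripper_width: 0.142
```

```bash
python3 st.py
```

```text
24.3 pos [0.588  0.1025 0.0914] z [ 0.001  0.002 -1.   ] yaw -0.2929 F [  7.86   4.98 -12.8 ] M [ 0.92 -1.63 -0.  ] w 0.142 q [0.05 0.11 1.79 0.   1.24 0.34]
Fy_h 7.03 y_h 36.33 x_h 46.41
```

Call:
{"name": "drive_tool", "arguments": {
  "series": [
    [[0,0,-0.0015],[0,0,0]],
    [[0,0,-0.003],[0,0,0]],
    [[0,0,-0.0045],[0,0,0]],
    [[0,0,-0.006],[0,0,0]],
    [[0,0,-0.006],[0,0,0]]
  ]
}}

```text
time: 24.8
tool_pos: [0.5882, 0.1025, 0.0867]
tool_rot: [-0.001, 0.803, 0.596, 0.001]
contact_force: [5.7, 4.8, -7.5]
gripper_width: 0.141
```

```bash
python3 st.py
```

```text
24.8 pos [0.5882 0.1025 0.0867] z [ 0.001  0.002 -1.   ] yaw -0.2929 F [ 5.66  4.77 -7.54] M [ 0.98 -1.1  -0.04] w 0.141 q [0.05 0.12 1.8  0.   1.23 0.34]
Fy_h 6.19 y_h 36.41 x_h 46.58
```

Call:
{"name": "drive_tool", "arguments": {
  "series": [
    [[0,0,-0.001],[0,0,0]],
    [[0,0,-0.002],[0,0,0]],
    [[0,0,-0.002],[0,0,0]]
  ]
}}

```text
time: 25.1
tool_pos: [0.5884, 0.1025, 0.0863]
tool_rot: [-0.001, 0.803, 0.596, 0.001]
contact_force: [3.8, 3.8, -0.2]
gripper_width: 0.137
```

```bash
python3 st.py
```

```text
25.1 pos [0.5884 0.1025 0.0863] z [ 0.     0.002 -1.   ] yaw -0.2929 F [ 3.8   3.76 -0.19] M [ 0.9  -0.28 -0.06] w 0.137 q [0.05 0.12 1.8  0.   1.23 0.34]
Fy_h 4.69 y_h 36.45 x_h 46.8
```

Call:
{"name": "drive_tool", "arguments": {
  "series": [
    [[0,0,0],[0,0,0]],
    [[0,0,0],[0,0,0]],
    [[0,0,0],[0,0,0]],
    [[0,0,0.005],[0,0,0]],
    [[0,0,0.03],[0,0,0]],
    [[0,0,0.06],[0,0,0]],
    [[0,0,0.1],[0,0,0]],
    [[0,0,0.1],[0,0,0]]
  ],
  "fingers": 0
}}

```text
time: 25.9
tool_pos: [0.5921, 0.1017, 0.1948]
tool_rot: [0.004, 0.803, 0.596, 0.005]
contact_force: [0.8, -0.6, 0.9]
gripper_width: 0.498
```

Call:
{"name": "drive_tool", "arguments": {
  "series": [
    [[-0.02,0.04,0.02],[0,0,0]],
    [[-0.04,0.08,0.03],[0,0,0]],
    [[-0.06,0.12,0.03],[0,0,0]],
    [[-0.08,0.16,0.03],[0,0,0]],
    [[-0.1,0.2,0.03],[0,0,0]],
    [[-0.12,0.24,0.03],[0,0,0]],
    [[-0.12,0.24,0.03],[0,0,0]]
  ]
}}

```text
time: 26.6
tool_pos: [0.4656, 0.3452, 0.2167]
tool_rot: [-0.001, 0.801, 0.599, -0.0]
contact_force: [-0.3, -0.7, 0.0]
gripper_width: 0.498
```

```bash
python3 st.py;python3 - <<'E'
from h import *
crop("side",(260,140,360,240),7,"s14.png")
crop("top",(230,120,370,240),5,"t14.png")
for c in("side","top"):
  for n in("barrel_mid","barrel_rear","bar_handle"): print(c,n,[(np.round(x["location"],4),x["confidence"]) for x in place_of(c,n)[:2]])
E
```

```text
26.6 pos [0.4656 0.3452 0.2167] z [-0.001  0.001 -1.   ] yaw -0.2865 F [-0.34 -0.74  0.05] M [-0.02 -0.06  0.03] w 0.498 q [ 0.51 -0.05  1.74  0.    1.45  0.8 ]
Fy_h -0.8 y_h 233.69 x_h -140.56
side barrel_mid [(array([0.5358, 0.0792, 0.044 ]), 0.6)]
side barrel_rear [(array([0.5093, 0.0023, 0.045 ]), 0.68), (array([ 0.6306,  0.3869, -0.0034]), 0.44)]
side bar_handle [(array([0.5816, 0.1053, 0.106 ]), 0.54)]
top barrel_mid [(array([0.5311, 0.0799, 0.0393]), 0.62), (array([ 0.5388,  0.0805, -0.0007]), 0.21)]
top barrel_rear [(array([0.5117, 0.0007, 0.0428]), 0.92)]
top bar_handle [(array([0.5871, 0.1026, 0.1021]), 0.5), (array([ 0.7093, -0.027 ,  0.0023]), 0.23)]
```

View pics/s14.png

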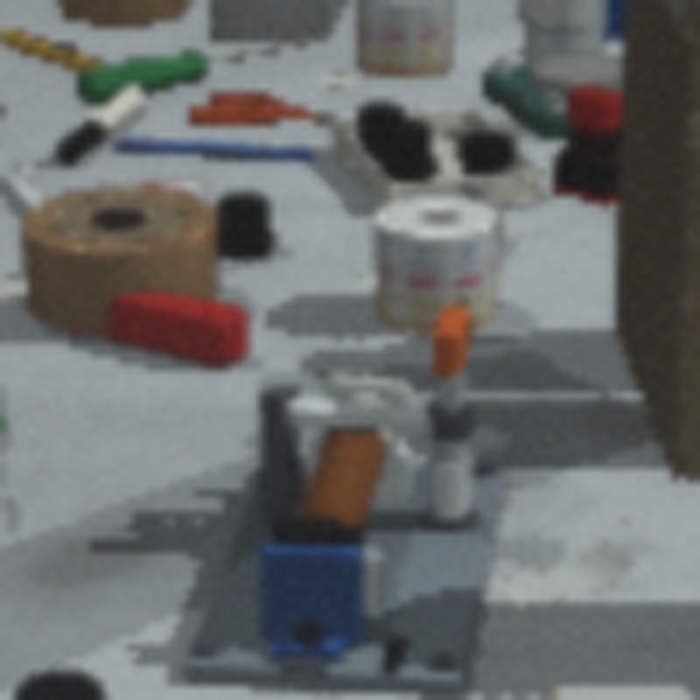

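View pics/t14.png

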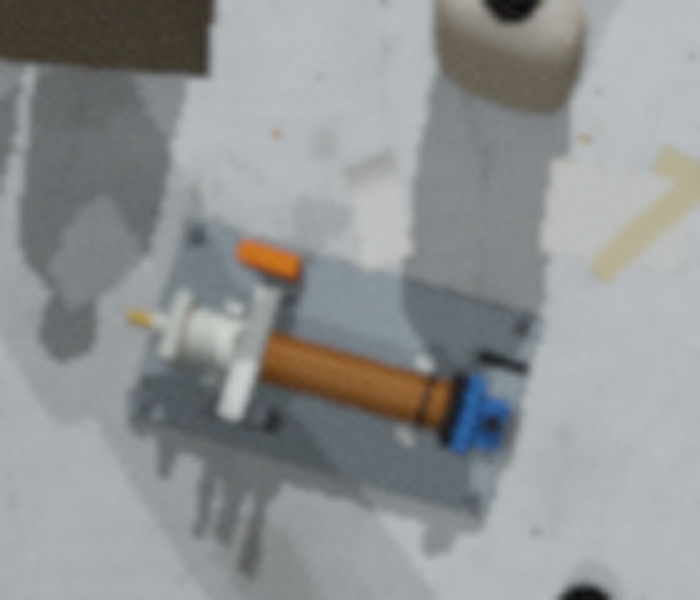

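```bash
python3 -c "
from plant import *
print(job_done())"
```

```text
the job is handed in; nothing more can be done
None
```

I handed the job in at about 27 s. `job_done` reports no verdict, so success rests on my own checks below.

**What I did**
1. I lifted the bar about 19 mm, turned it aside about 1.54 rad and let it down slowly to its lowest place.
2. I laid the barrel in the saddles and slid it back. The tool then stopped moving and the push along the cradle rose from about 3.5 N (friction) to 11 N. That is about 8 N on the stop, which I estimated rather than measured.
3. I lifted the bar again, turned it back and eased it down. It came to rest on the barrel about 4.4 mm above its lowest. I then opened the gripper with almost no vertical force on it and moved the arm well away.

**Last checks**
- **Bar:** the top and side pictures show it down between the lugs, lying across the barrel. Its angle returned to the yaw I measured at the first grip, to within 0.001 rad.
- **Barrel:** the pictures show it in both saddles, nozzle away from the stop, with no visible gap between the black plate and the blue stop.
- **Bystanders:** the things near the holder look unmoved. I did not measure them.
- **Disagreements:** the two cameras' position estimates for the barrel and handle differ by up to about 6 mm. The side camera puts the handle about 6 mm nearer the robot than the gripper found it, so I relied on the gripper.
- **Not checked:** I did not measure how hard the bar presses on the barrel.

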